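# Load the drilling jig with the rail it is packed for and close the guide leaf

### The job

The small drilling jig on the bench is still packed for one of the three reddish-brown planed rails lying on the bench. Find the rail that, laid on the packing now in the jig's bay, comes up level with the hinge so that the drill guide will lie flat on it; lay that rail in the bay between the cheeks with its end right up against the stop, then swing the hinged guide leaf down flat onto it. Leave all the packing pieces where they are.

Things in the scene. Friction and masses are not known exactly. Their poses are not given: they have to be found in the camera images.
- jig: pale wooden drilling jig fixed to the bench. Origin: on the bench top in the bay, where the centre of a fully home rail lies; y along the bay (stop at the +y end), x across. Two cheeks, 40 mm high, 17 mm thick, stand from y = 28 to 91 mm with 54 mm between them (x = +-27; rails are 50 wide); the rest of the bay is open. Packing lies on the bench in the bay, its centre near y = +21.
- stop (a point): middle of the stop block's face, where the rail's end goes: jig x = 0, y = 91 mm, 25 mm above the bench. The block behind it is 88 mm wide, 46 mm high and reaches to y = 127 mm
- hinge_line (a point): point on the leaf's hinge line, which runs along the jig's x at y = 102 mm, 50 mm above the bench: packing plus rail must together be 50 mm high for the leaf to lie level on the rail
- leaf (a joint): hinge of the drill-guide leaf, a plywood plate 70 mm wide, 12 mm thick, with two steel bushes and a 30 mm wide tab, reaching 97 mm from the hinge line (full width to 85 mm). 0 = level, pointing along jig -y, underside 50 mm above the bench; 1.57 = upright (starts open, 1.5 to 1.75); at -0.118 it rests on the cheeks. The hinge is stiff: the leaf stays where it is left
- leaf_edge (a point): middle of the free edge of the leaf's tab, on its upper face (the face away from the bay when the leaf stands open); 97 mm from the hinge line
- rail_20: reddish-brown rail 20 mm thick, 180 mm long, 50 mm wide, planed wood with darker end grain, lying flat. Origin: centre of its underside; y along its length, x across its width, z up. Both ends alike. Loose.
- rail_30: reddish-brown rail 30 mm thick, 180 mm long, 50 mm wide, planed wood with darker end grain, lying flat. Origin: centre of its underside; y along its length, x across its width, z up. Both ends alike. Loose.
- rail_40: reddish-brown rail 40 mm thick, 180 mm long, 50 mm wide, planed wood with darker end grain, lying flat. Origin: centre of its underside; y along its length, x across its width, z up. Both ends alike. Loose.
- packing_10: pale plywood packing piece 10 mm thick, 130 mm long, 50 mm wide, lying flat; one of the three packing pieces lies in the jig's bay, the other two lie elsewhere on the bench. Origin: centre of its underside; y along its length.
- packing_20: pale plywood packing piece 20 mm thick, 130 mm long, 50 mm wide, lying flat; one of the three packing pieces lies in the jig's bay, the other two lie elsewhere on the bench. Origin: centre of its underside; y along its length.
- packing_30: pale plywood packing piece 30 mm thick, 130 mm long, 50 mm wide, lying flat; one of the three packing pieces lies in the jig's bay, the other two lie elsewhere on the bench. Origin: centre of its underside; y along its length.

How it is judged:
By the outcome, as a careful person would: the job done as asked, in the order asked, and still so for the second after the job is handed in, with the robot touching nothing.
It also fails if it takes over 53 s, if anything falls off the work surface, if the arm or the gripper's body presses on something with over 40 N, if the wrist force passes 120 N, or if a joint passes its speed limit or range.

### The arm

A 6-joint arm with a two-finger parallel gripper is mounted at the origin on a cart in front of the work surface, level with it; the furniture and walls round the work are solid. World frame = base frame: x ahead of the robot, y to its left, z up, the work surface at z = 0. Lengths are in m, angles in rad, forces in N, time in s.
With the tool pointing down it reaches from about 0.35 to 0.775 m from the base axis. Payload 5.5 kg.
Tool frame: the origin (TCP) lies between the finger pads; the fingertips stand 8 mm ahead of it and the grasp point (between the pads) lies 11 mm behind it; z points along the fingers, y is the line along which they close (so a half turn about z gives the same grasp; the last joint's range is limited). The gripper opens to 85 mm and grips with 20 to 120 N. Pads are 22 mm wide; open, the fingers measure 114 mm over their backs; the gripper's body (76 mm by 85 mm) begins 54 mm behind the grasp point. The pads swing forward as they close: fully open they stand 13 mm farther back than shut.
Start: joints at [-1.347, 0.313, 0.046, 1.304, 0, 1.431], TCP at [0.205, -0.537, 0.239] pointing down, gripper open.
Joint ranges: [-2.76, 2.76], [-0.86, 1.69], [-1.03, 1.26], [-2.2, 2.34], [-1.47, 1.5], [-3.14, 3.14]. Speed limits (rad/s): [2.57, 2.57, 3.14, 3.14, 3.14, 3.14].

### API

Orientations are given as a unit quaternion [w, x, y, z].
In Python, from workcell import env gives the robot as it stands.
- The arm moves only by the tool move_arm, never from a script. Its argument "moves" is one flat list of numbers, 5 for each row, row after row: the shift along the world's x, y, z in m, then the turn about the world's z in rad, then the finger opening in m, from 0 to 0.0854. A call has 1 to 12 rows; each row is the pose to reach, as a shift and turn from the pose commanded when the call began; what a row does not reach only later rows make up. A row lasts 1/12 s, in which the tool goes at most 41.7 mm and 7.16 degrees, less where a joint would pass 70% of its speed; a pose out of reach is approached as far as the arm can. A call with a gripper value outside its range is refused whole. The fingers move at their own pace and stop on an object; "newtons" is the grip in N (left out, the last holds). Time passes only in rows, so rows that repeat a pose let the fingers close. It gives the time, the measured TCP pose, the force, the opening and the grip force at its end, in the units of the state.
- env.get_state(): the state, without advancing time (a new reading comes with each control period).
- env.read_camera(name): name is "scene" or "top" or "wrist"; returns a dict with "pixels" (384x512x3 uint8, red, green, blue), "camera_matrix" (3x3 intrinsics, pixels), "rvec" (rotation vector, rad) and "tvec" (3), from world to camera coordinates, as OpenCV has them. Camera axes: x right, y down, z forward; pixel columns grow to the right and rows downward; lengths in m; the calibration is good to about 2 mm. A picture is of the moment at which its call begins. There is no depth.
- env.hand_in(): hands the job in; it is judged then, once.
The state is a dict: "clock": time; "joint_pos": joint angles; "qvel": joint speeds; "tau": joint torques, N m; "tcp_pos": TCP position; "orientation": TCP orientation; "wrist_force": force on the tool from outside, world axes, zero at the start; "ft_torque": the same for the moment, N m; "finger_gap": finger opening in m; "grip_force": force on a finger pad.
Only numpy, scipy, OpenCV 4.12 (cv2) and the standard library are available. Lean on these libraries where they do the work, as an engineer would, in place of code of your own. Each camera call takes 0.05 s, during which the arm holds its last target. There are 200 camera calls.

## Working session

There is one attempt and no reset: what is moved stays moved. The work goes in short steps, Python scripts to look and compute and a tool call to move; the robot and the scene stay as the last step left them, time stands still between calls to the robot, and variables do not carry over. Pictures are saved under pics/ and viewed, at most 10 in all, crops included, and the job is handed in when it is done.

Besides the shell and the picture viewer there is one more tool, called after "Call:" as a command line: name --argument value ..., lists and objects as JSON in quotes. move_arm: Moves the arm, as the interface text tells. Its arguments: {"type":"object","properties":{"moves":{"type":"array"},"newtons":{"type":"number"}},"required":["moves"]}

```bash
mkdir -p pics; cat > h.py <<'E'
import numpy as np, cv2
from workcell import env
def snap(name,fn,crop=None,s=1):
    c=env.read_camera(name); im=c["pixels"][:,:,::-1]
    np.savez('pics/'+fn+'.npz',K=c["camera_matrix"],r=c["rvec"],t=c["tvec"],im=im)
    if crop: x0,y0,x1,y1=crop; im=im[y0:y1,x0:x1]
    im=cv2.resize(im,None,fx=s,fy=s,interpolation=cv2.INTER_CUBIC)
    cv2.imwrite('pics/'+fn+'.png',im)
def ray(fn,u,v,z):
    d=np.load('pics/'+fn+'.npz');R=cv2.Rodrigues(d['r'])[0];t=d['t'].ravel()
    c=-R.T@t; w=R.T@np.linalg.inv(d['K'])@np.array([u,v,1.]); return c+w*(z-c[2])/w[2]
def proj(fn,P):
    d=np.load('pics/'+fn+'.npz'); return cv2.projectPoints(np.array(P,float).reshape(-1,3),d['r'],d['t'],d['K'],None)[0].reshape(-1,2)
E
python3 - <<'E'
from h import *
snap('top','top0',s=1.56); snap('scene','scene0',s=1.56)
s=env.get_state(); print(s['clock'],s['tcp_pos'],s['orientation'],s['finger_gap'])
for n in('top0','scene0'):
    d=np.load('pics/'+n+'.npz');R=cv2.Rodrigues(d['r'])[0];print(n,-R.T@d['t'].ravel(),d['K'][0])
E
```

```text
0.1 [ 0.20448495 -0.5369295   0.23852624] [-8.03731517e-04  9.83502011e-01  1.80895400e-01 -4.28838702e-05] 0.08510338035271382
top0 [0.40308534 0.10800364 1.14554572] [369.11166172   0.         255.31460706]
scene0 [-0.21169797  0.95890741  0.5467732 ] [416.50017857   0.         253.8891227 ]
```

View pics/top0.png

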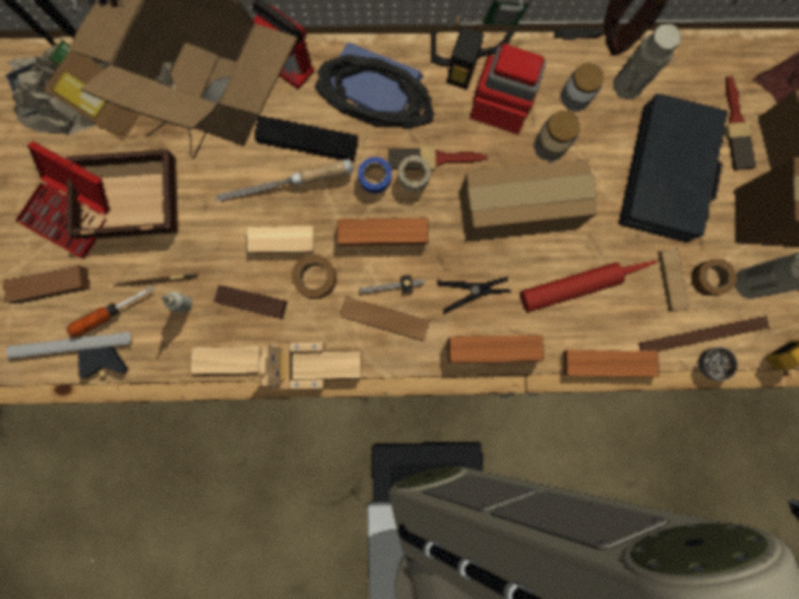

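View pics/scene0.png

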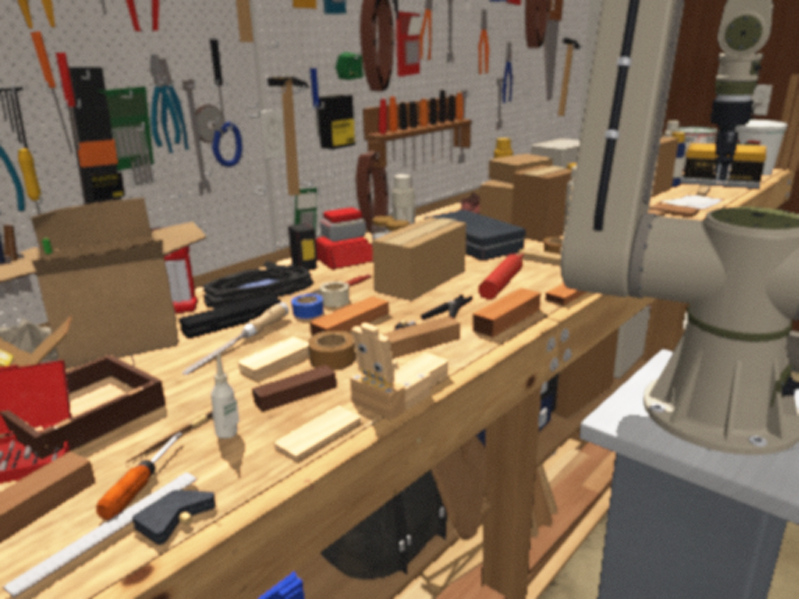

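The top view shows the jig at about (325,365) in the picture, with the bay towards -y. The three red rails are at (382,231), (496,349) and (612,364), and the loose packing is at (280,240) and (227,361). Next I'll look at enlarged crops for thicknesses.

```bash
python3 - <<'E'
import cv2,numpy as np
for n,(x0,y0,x1,y1),s in(('scene0',(190,170,390,300),4),('top0',(115,130,430,260),2.5)):
    im=np.load('pics/'+n+'.npz')['im'][y0:y1,x0:x1]
    cv2.imwrite('pics/'+n+'c.png',cv2.resize(im,None,fx=s,fy=s,interpolation=cv2.INTER_CUBIC))
E
```

```text
(no output)
```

View pics/scene0c.png

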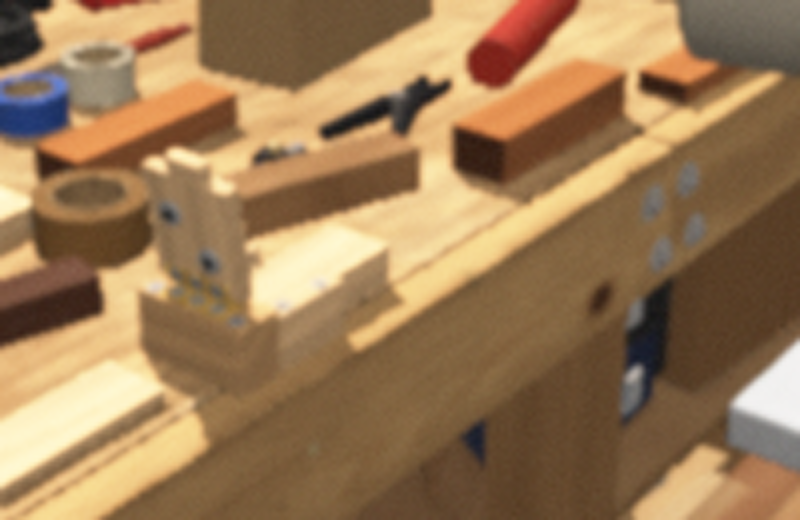

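View pics/top0c.png

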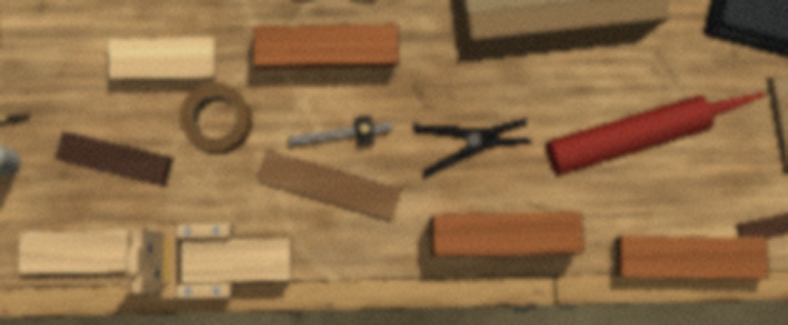

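```bash
python3 - <<'E'
from h import *
T=lambda p:(115+(p[0]+.5)/2.5-.5,130+(p[1]+.5)/2.5-.5)
S=lambda q:(q-[190,170]+.5)*4-.5
R={'A':[(254,27),(396,25),(398,66),(253,66)],'B':[(432,214),(581,212),(583,254),(434,256)],'C':[(619,237),(766,236),(768,277),(621,279)],
'P':[(181,238),(289,238),(290,282),(181,282)]}
for n,c in R.items():
  for h in (.01,.02,.03,.04):
    P=np.array([ray('top0',*T(p),h) for p in c])
    L=(np.linalg.norm(P[0]-P[1])+np.linalg.norm(P[2]-P[3]))/2; W=(np.linalg.norm(P[1]-P[2])+np.linalg.norm(P[0]-P[3]))/2
    m=P.mean(0); yaw=np.arctan2(*((P[0]-P[1]+P[3]-P[2])[[0,1]]*[-1,1]))
    Q=P.copy();Q[:,2]=0
    print(n,h,'L%.3f W%.3f'%(L,W),m.round(4),'yaw%.3f'%yaw,'top',S(proj('scene0',P)).round().astype(int).tolist(),'bot',S(proj('scene0',Q)).round().astype(int).tolist())
# jig: cheek tops z=.04, stop top z=.046 corners
for nm,p,z in(('cheekN ur',(228,225),.04),('cheekF lr',(228,297),.04),('cheekN ul',(178,226),.04),('cheekF ll',(176,297),.04),('stop ul',(131,229),.046),('stop ll',(131,290),.046)):
    print(nm,ray('top0',*T(p),z).round(4))
E
```

```text
A 0.01 L0.181 W0.052 [0.6826 0.1203 0.01  ] yaw-0.011 top [[34, 168], [195, 98], [242, 113], [76, 186]] bot [[35, 180], [195, 109], [242, 124], [77, 198]]
A 0.02 L0.179 W0.051 [0.6801 0.1202 0.02  ] yaw-0.011 top [[36, 157], [196, 88], [243, 103], [78, 174]] bot [[38, 180], [197, 110], [243, 125], [80, 198]]
A 0.03 L0.178 W0.051 [0.6777 0.1201 0.03  ] yaw-0.011 top [[38, 146], [197, 78], [244, 92], [80, 163]] bot [[41, 181], [199, 111], [245, 126], [83, 199]]
A 0.04 L0.176 W0.050 [0.6752 0.12   0.04  ] yaw-0.011 top [[40, 134], [198, 68], [245, 82], [82, 151]] bot [[45, 181], [200, 112], [246, 127], [86, 199]]
B 0.01 L0.184 W0.051 [ 0.442  -0.0993  0.01  ] yaw-0.008 top [[452, 156], [581, 86], [634, 100], [508, 173]] bot [[452, 168], [580, 96], [633, 111], [508, 185]]
B 0.02 L0.182 W0.051 [ 0.4417 -0.0975  0.02  ] yaw-0.008 top [[452, 145], [580, 76], [633, 90], [508, 161]] bot [[452, 168], [579, 98], [632, 112], [507, 185]]
B 0.03 L0.180 W0.051 [ 0.4413 -0.0956  0.03  ] yaw-0.008 top [[452, 133], [579, 66], [633, 79], [508, 150]] bot [[452, 169], [578, 99], [630, 113], [507, 186]]
B
[... 915 characters left out ...]
], [395, 284], [262, 363]]
P 0.02 L0.131 W0.053 [0.4174 0.2337 0.02  ] yaw-0.021 top [[201, 308], [334, 235], [396, 258], [263, 334]] bot [[202, 335], [334, 261], [396, 284], [264, 362]]
P 0.03 L0.130 W0.052 [0.4172 0.2325 0.03  ] yaw-0.021 top [[202, 293], [335, 222], [396, 244], [264, 319]] bot [[204, 334], [335, 261], [396, 283], [265, 361]]
P 0.04 L0.129 W0.052 [0.4171 0.2314 0.04  ] yaw-0.021 top [[204, 278], [336, 209], [396, 230], [265, 304]] bot [[207, 333], [336, 261], [396, 283], [267, 360]]
cheekN ur [0.4587 0.2399 0.04  ]
cheekF lr [0.3739 0.2402 0.04  ]
cheekN ul [0.4587 0.2994 0.04  ]
cheekF ll [0.3752 0.3014 0.04  ]
stop ul [0.456  0.3539 0.046 ]
stop ll [0.3846 0.3531 0.046 ]
```

```bash
python3 - <<'E'
from h import *
im=np.load('pics/scene0.npz')['im']; s=10; x0,y0,x1,y1=222,220,302,280
g=cv2.resize(im[y0:y1,x0:x1],None,fx=s,fy=s,interpolation=cv2.INTER_CUBIC)
o=np.array([.4166,.212,0])
def dot(p,col):
    q=(proj('scene0',o+np.array(p))[0]-[x0,y0]+.5)*s-.5; print(p,q.round()); cv2.circle(g,tuple(int(a) for a in q),3,col,-1)
for x in(-.044,-.027,.027,.044): dot((x,.028,.04),(255,255,0))
dot((-.044,.028,0),(255,255,0)); dot((-.044,.091,.04),(255,255,0))
for x in (-.044,.044): dot((x,.127,.046),(255,0,255))
dot((-.044,.127,0),(255,0,255))
for h,c in((.01,(255,0,0)),(.02,(0,0,255)),(.03,(0,255,0))):
    for x in(-.025,.025): dot((x,-.044,h),c)
    dot((-.025,.028,h),c)
dot((-.025,-.044,0),(0,0,0))
cv2.imwrite('pics/z1.png',g)
E
```

```text
(-0.044, 0.028, 0.04) [550. 199.]
(-0.027, 0.028, 0.04) [498. 179.]
(0.027, 0.028, 0.04) [339. 118.]
(0.044, 0.028, 0.04) [291.  99.]
(-0.044, 0.028, 0) [551. 337.]
(-0.044, 0.091, 0.04) [386. 297.]
(-0.044, 0.127, 0.046) [285. 335.]
(0.044, 0.127, 0.046) [ 23. 221.]
(-0.044, 0.127, 0) [291. 502.]
(-0.025, -0.044, 0.01) [664. 175.]
(0.025, -0.044, 0.01) [520. 122.]
(-0.025, 0.028, 0.01) [493. 280.]
(-0.025, -0.044, 0.02) [664. 143.]
(0.025, -0.044, 0.02) [519.  89.]
(-0.025, 0.028, 0.02) [493. 246.]
(-0.025, -0.044, 0.03) [664. 109.]
(0.025, -0.044, 0.03) [519.  57.]
(-0.025, 0.028, 0.03) [492. 211.]
(-0.025, -0.044, 0) [663. 208.]
```

View pics/z1.png

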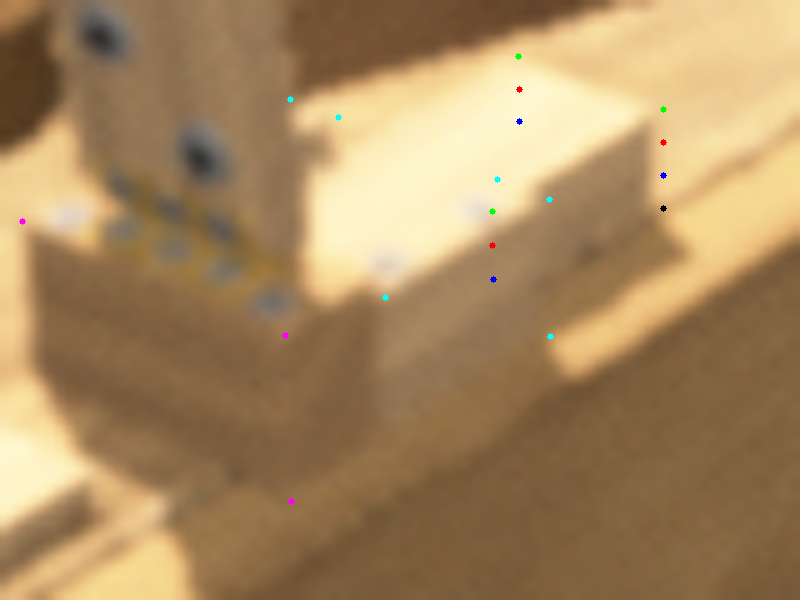

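The packing's free-end corner spans (650,122) to (650,220), i.e. 98 px against a predicted 99 px for 30 mm, and the cheek dots line up, so the bay holds packing_30. The 20 mm rail is therefore needed. In the scene view rail C fits 20 mm, A 30 mm and B 40 mm. I'll move above C.

Call:
move_arm --moves '[0.2045,0.204,-0.1,1.196,0.085,0.2045,0.204,-0.1,1.196,0.085,0.2045,0.204,-0.1,1.196,0.085,0.2045,0.204,-0.1,1.196,0.085,0.2045,0.204,-0.1,1.196,0.085,0.2045,0.204,-0.1,1.196,0.085,0.2045,0.204,-0.1,1.196,0.085,0.2045,0.204,-0.1,1.196,0.085,0.2045,0.204,-0.1,1.196,0.085,0.2045,0.204,-0.1,1.196,0.085,0.2045,0.204,-0.1,1.196,0.085,0.2045,0.204,-0.1,1.196,0.085]'

```text
clock: 1.1
tcp_pos: [0.409, -0.3331, 0.139]
orientation: [-0.0, 0.712, 0.703, 0.0]
wrist_force: [0.3, -0.4, 0.4]
finger_gap: 0.0848
grip_force: 0.0
```

```bash
python3 - <<'E'
from h import *
snap('wrist','w1',s=1.56)
s=env.get_state(); print(s['clock'],s['tcp_pos'],s['orientation'],s['finger_gap'],s['joint_pos'],s['wrist_force'])
d=np.load('pics/w1.npz');R=cv2.Rodrigues(d['r'])[0];print(-R.T@d['t'].ravel(),R)
b=np.array([.4088,-.323,0])
for h in(0,.02):
  P=[b+[x,y,h] for x in(-.025,.025) for y in(-.09,.09)]
  print((proj('w1',P)*1.56).round())
E
```

```text
1.15 [ 0.40894935 -0.3334074   0.13917138] [-1.35079891e-04  7.11795383e-01  7.02386869e-01  2.53249580e-05] 0.0851109668030142 [-8.36215873e-01  2.74952775e-01 -2.58481325e-01  1.03763436e+00
  3.86728423e-05  7.47886194e-01] [0.60654479 0.69875126 0.91196425]
[ 0.40983601 -0.26496472  0.27313532] [[ 9.99910935e-01 -1.33436953e-02 -2.59392597e-04]
 [-1.27813006e-02 -9.63000823e-01  2.69195195e-01]
 [-3.84185393e-03 -2.69167904e-01 -9.63085604e-01]]
[[365. 410.]
 [353.  83.]
 [450. 409.]
 [453.  82.]]
[[362. 428.]
 [348.  78.]
 [453. 427.]
 [457.  76.]]
```

View pics/w1.png

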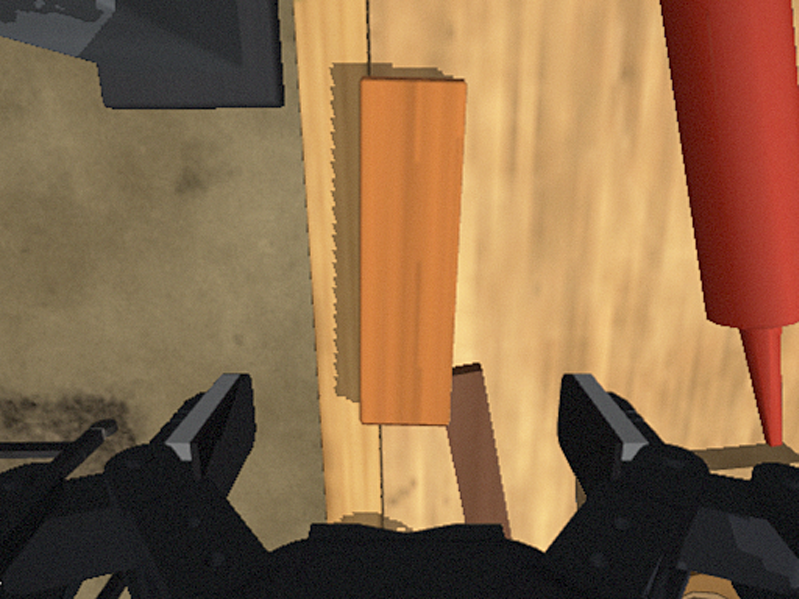

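The wrist view shows the rail's top corners at (361,78), (466,82), (450,425) and (361,424), with the fingers straddling it. A brown strip starts at (465,370), clear of the fingers.

```bash
python3 - <<'E'
from h import *
for h in(.02,.03):
  P=np.array([ray('w1',u/1.5625,v/1.5625,h) for u,v in((361,78),(466,82),(450,425),(361,424))])
  print(h,P.round(4).tolist(),P.mean(0).round(4),np.linalg.norm(P[0]-P[3]),np.linalg.norm(P[1]-P[2]),np.linalg.norm(P[0]-P[1]),np.linalg.norm(P[2]-P[3]))
  a=P[0]-P[3]+P[1]-P[2]; print('yaw',np.arctan2(-a[0],a[1]))
E
```

```text
0.02 [[0.3894, -0.233, 0.02], [0.4375, -0.2353, 0.02], [0.4318, -0.4113, 0.02], [0.3828, -0.41, 0.02]] [ 0.4104 -0.3224  0.02  ] 0.17714674563816676 0.17602933689830602 0.04816534975735715 0.04903181902021812
yaw -0.03468961467389848
0.03 [[0.3902, -0.2343, 0.03], [0.4364, -0.2365, 0.03], [0.431, -0.4055, 0.03], [0.3839, -0.4043, 0.03]] [ 0.4104 -0.3201  0.03  ] 0.1701486408709216 0.16907537487498317 0.046262598665098985 0.04709483843840739
yaw -0.03468961467389833
```

Call:
move_arm --moves '[0.001,0,-0.04,-0.024,0.085,0.001,0,-0.08,-0.024,0.085,0.001,0,-0.11,-0.024,0.085,0.001,0,-0.126,-0.024,0.085,0.001,0,-0.126,-0.024,0.085,0.001,0,-0.126,-0.024,0.045,0.001,0,-0.126,-0.024,0.045,0.001,0,-0.126,-0.024,0.045,0.001,0,-0.126,-0.024,0.045,0.001,0,-0.126,-0.024,0.045,0.001,0,-0.126,-0.024,0.045,0.001,0,-0.126,-0.024,0.045]' --newtons 60

```text
clock: 2.15
tcp_pos: [0.4113, -0.3349, 0.0156]
orientation: [0.002, 0.72, 0.694, -0.0]
wrist_force: [-0.0, -0.2, 5.8]
finger_gap: 0.0483
grip_force: 62.7
```

Call:
move_arm --moves '[0,0,0.02,0,0.045,0,0,0.06,0,0.045,0,0.02,0.1,0,0.045,0.02,0.055,0.12,0,0.045,0.03,0.09,0.135,0.01,0.045,0.04,0.13,0.145,0.01,0.045,0.05,0.17,0.145,0.02,0.045,0.06,0.21,0.145,0.02,0.045,0.07,0.25,0.145,0.03,0.045,0.08,0.29,0.145,0.035,0.045,0.09,0.33,0.145,0.035,0.045,0.1,0.37,0.145,0.035,0.045]'

```text
clock: 3.15
tcp_pos: [0.5102, 0.0375, 0.1595]
orientation: [0.001, 0.707, 0.707, 0.001]
wrist_force: [1.1, -0.0, -1.1]
finger_gap: 0.048
grip_force: 62.8
```

Call:
move_arm --moves '[0.01,0.04,0,0,0.045,0.015,0.08,0,0,0.045,0.02,0.11,0,0,0.045,0.02,0.135,0,0,0.045,0.02,0.155,0,0,0.045,0.02,0.155,0,0,0.045,0.02,0.155,0,0,0.045]'

```text
clock: 3.73
tcp_pos: [0.5297, 0.1915, 0.1589]
orientation: [0.0, 0.706, 0.708, 0.0]
wrist_force: [0.8, -0.5, -1.6]
finger_gap: 0.0483
grip_force: 62.8
```

```bash
python3 - <<'E'
from h import *
snap('wrist','w2',s=1.5625)
s=env.get_state(); print(s['clock'],s['tcp_pos'],s['orientation'],s['finger_gap'],s['wrist_force'],s['joint_pos'])
E
```

```text
3.7833 [0.52969679 0.19060088 0.15880176] [3.43602982e-04 7.06773378e-01 7.07439932e-01 1.28457299e-04] 0.04823051619743033 [-0.1311422   0.23384994 -1.9231865 ] [ 2.03039474e-01  3.25329175e-01 -1.37288033e-01  1.10758639e+00
 -4.32351055e-04  1.77289302e+00]
```

View pics/w2.png

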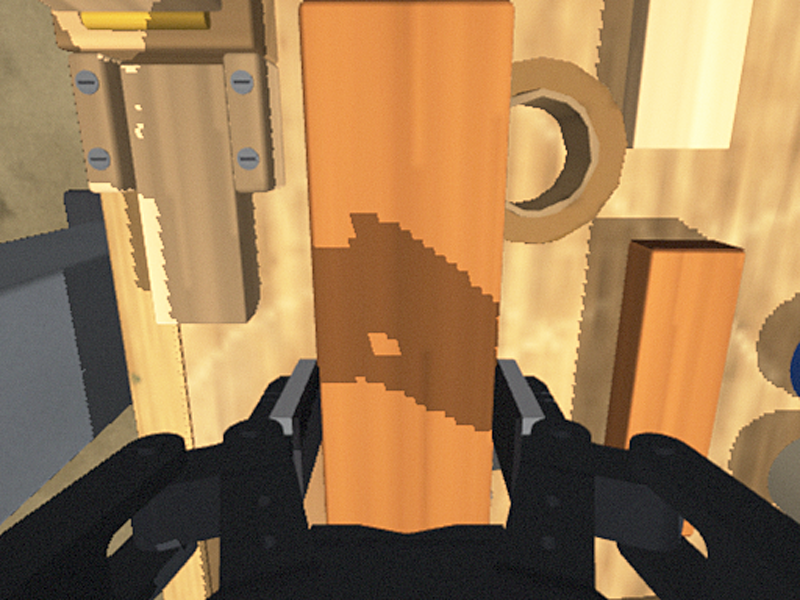

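The wrist view shows the rail held, with the jig at upper left. Left cheek front corners are (88,190) and (121,190), right cheek (231,190) and (273,190), and the packing end runs (157,322) to (247,322). The rail's far end is at (302,2) to (512,2).

```bash
python3 - <<'E'
from h import *
f=1.5625
for nm,u,v,z in(('Lout',88,190,.04),('Lin',121,190,.04),('Rin',231,190,.04),('Rout',273,190,.04),('LinF',120,62,.04),('RinF',225,57,.04),('RoutF',267,57,.04),('LoutF',70,52,.04),('Pl',157,322,.03),('Pr',247,322,.03),
 ('rail l',302,2,.163),('rail r',512,2,.163),('rail l2',328,525,.163),('rail r2',491,525,.163)):
    print(nm,ray('w2',u/f,v/f,z).round(4))
E
```

```text
Lout [0.3756 0.2406 0.04  ]
Lin [0.3915 0.2407 0.04  ]
Rin [0.4447 0.2408 0.04  ]
Rout [0.465  0.2408 0.04  ]
LinF [0.3995 0.2978 0.04  ]
RinF [0.4473 0.3    0.04  ]
RoutF [0.4663 0.3    0.04  ]
LoutF [0.3776 0.3019 0.04  ]
Pl [0.3951 0.1699 0.03  ]
Pr [0.4437 0.17   0.03  ]
rail l [0.5057 0.2919 0.163 ]
rail r [0.5533 0.292  0.163 ]
rail l2 [0.5061 0.151  0.163 ]
rail r2 [0.5551 0.1511 0.163 ]
```

```bash
python3 - <<'E'
from h import *
im=np.load('pics/w2.npz')['im'][0:140,35:190]
cv2.imwrite('pics/w2c.png',cv2.resize(im,None,fx=4,fy=4,interpolation=cv2.INTER_CUBIC))
E
```

```text
(no output)
```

View pics/w2c.png

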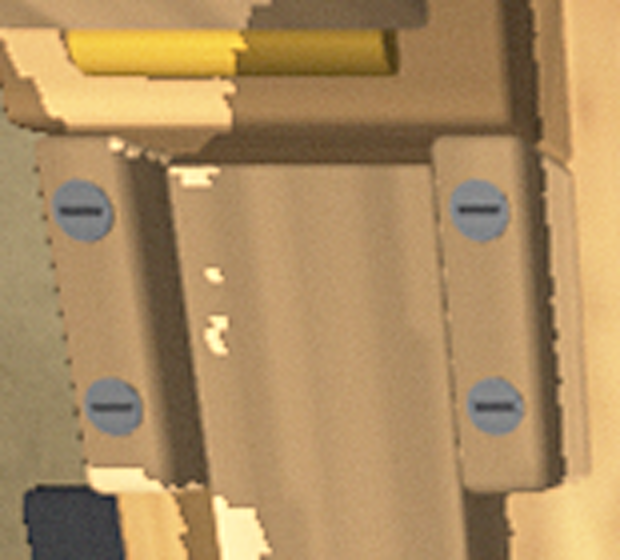

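Screw heads are crisp at crop pixels (81,211), (114,407) on the left cheek and (480,211), (495,407) on the right; I'll use those.

```bash
python3 - <<'E'
from h import *
C=lambda u,v:(35+(u+.5)/4-.5,(v+.5)/4-.5)
P={n:ray('w2',*C(u,v),.0405) for n,u,v in(('LF',81,211),('LN',114,407),('RF',480,211),('RN',495,407))}
for k,v in P.items(): print(k,v.round(4))
for n,u,v,z in(('Rin n',463,480,.04),('Rin f',433,150,.04),('Rout n',550,480,.04),('Lout n',92,480,.04),('Lout f',40,150,.04),('endR',505,490,.038),('endL',120,490,.038),('stop top L',30,125,.044),('stop top R',505,133,.044),('pack l',172,175,.03),('pack l n',214,490,.03),('pack r n',465,500,.03)): print(n,ray('w2',*C(u,v),z).round(4))
E
```

```text
LF [0.3829 0.2893 0.0405]
LN [0.3833 0.2554 0.0405]
RF [0.4541 0.2894 0.0405]
RN [0.454  0.2556 0.0405]
Rin n [0.4468 0.2422 0.04  ]
Rin f [0.4465 0.2995 0.04  ]
Rout n [0.4632 0.2423 0.04  ]
Lout n [0.3768 0.2421 0.04  ]
Lout f [0.377  0.2994 0.04  ]
endR [0.4539 0.2402 0.038 ]
endL [0.3806 0.2401 0.038 ]
stop top L [0.3784 0.3028 0.044 ]
stop top R [0.4606 0.3017 0.044 ]
pack l [0.3946 0.2968 0.03  ]
pack l n [0.3944 0.2395 0.03  ]
pack r n [0.4435 0.2377 0.03  ]
```

Call:
move_arm --moves '[-0.04,0.0,0,-0.006,0.045,-0.08,0.002,0,-0.006,0.045,-0.1111,0.003,0,-0.006,0.045,-0.1111,0.003,-0.03,-0.006,0.045,-0.1111,0.003,-0.06,-0.006,0.045,-0.1111,0.003,-0.08,-0.006,0.045,-0.1111,0.003,-0.085,-0.006,0.045,-0.1111,0.003,-0.085,-0.006,0.045,-0.1111,0.003,-0.085,-0.006,0.045]'

```text
clock: 4.53
tcp_pos: [0.4194, 0.1929, 0.0742]
orientation: [0.0, 0.71, 0.705, 0.0]
wrist_force: [0.0, 0.4, -1.7]
finger_gap: 0.0483
grip_force: 62.9
```

```bash
python3 - <<'E'
from h import *
s=env.get_state(); print(s['clock'],s['tcp_pos'],s['orientation'],s['wrist_force'])
snap('wrist','w3',(100,0,400,225),2.66)
E
```

```text
4.5333 [0.41940752 0.19289197 0.07417263] [2.66563284e-04 7.09697571e-01 7.04506347e-01 3.06233064e-04] [ 8.87240001e-04  4.10180094e-01 -1.67798478e+00]
```

View pics/w3.png

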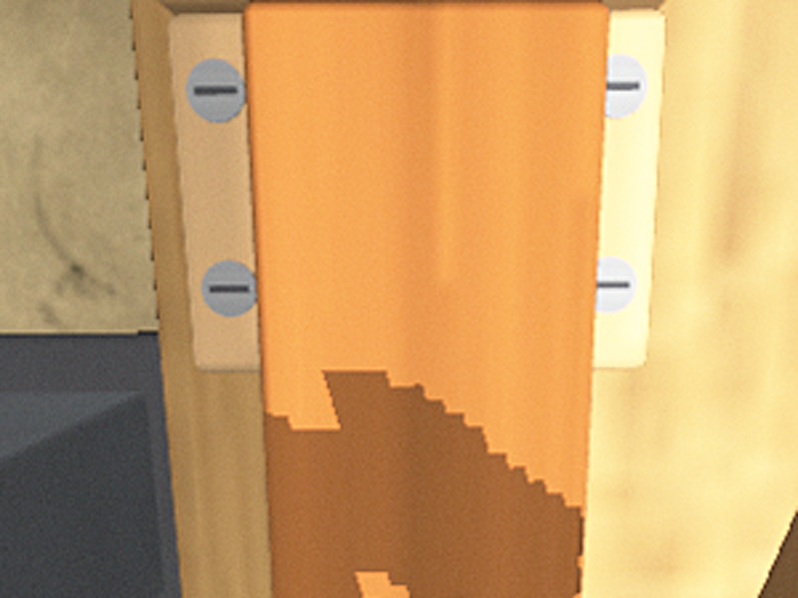

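The rail is over the bay. Its left edge runs (245,10) to (265,400) and its right edge (608,10) to (590,400); the screws are at (215,91), (229,288), (616,87) and (608,284).

```bash
python3 - <<'E'
from h import *
C=lambda u,v:(100+(u+.5)/2.66-.5,(v+.5)/2.66-.5)
for n,u,v,z in(('sLF',215,91,.0405),('sLN',229,288,.0405),('sRF',626,86,.0405),('sRN',613,284,.0405),('Lo f',170,20,.04),('Ro f',664,20,.04),('Lo n',193,355,.04),('Ro n',648,355,.04),('rlF',246,10,.0786),('rlN',265,400,.0786),('rrF',608,10,.0786),('rrN',590,400,.0786)): print(n,ray('w3',*C(u,v),z).round(4))
E
```

```text
sLF [0.3828 0.2893 0.0405]
sLN [0.3829 0.2556 0.0405]
sRF [0.4551 0.2895 0.0405]
sRN [0.4545 0.2557 0.0405]
Lo f [0.3757 0.3007 0.04  ]
Ro f [0.4612 0.3001 0.04  ]
Lo n [0.3751 0.2432 0.04  ]
Ro n [0.4619 0.2425 0.04  ]
rlF [0.396  0.2927 0.0786]
rlN [0.3955 0.2405 0.0786]
rrF [0.4441 0.2924 0.0786]
rrN [0.444  0.2402 0.0786]
```

Call:
move_arm --moves '[-0.0013,0,0,0.006,0.045,-0.0013,0,-0.01,0.006,0.045,-0.0013,0,-0.018,0.006,0.045,-0.0013,0,-0.022,0.006,0.045,-0.0013,0,-0.025,0.006,0.045,-0.0013,0,-0.027,0.006,0.045,-0.0013,0,-0.028,0.006,0.045,-0.0013,0,-0.028,0.006,0.045]'

```text
clock: 5.25
tcp_pos: [0.4174, 0.1934, 0.0456]
orientation: [0.0, 0.707, 0.707, 0.0]
wrist_force: [-0.8, -0.4, -0.8]
finger_gap: 0.0477
grip_force: 63.0
```

Call:
move_arm --moves '[0,0.003,-0.001,0,0.045,0,0.006,-0.001,0,0.045,0,0.008,-0.001,0,0.045,0,0.009,-0.001,0,0.045,0,0.01,-0.001,0,0.045,0,0.01,-0.001,0,0.045]'

```text
clock: 5.75
tcp_pos: [0.4186, 0.2003, 0.0455]
orientation: [0.004, 0.708, 0.706, -0.002]
wrist_force: [0.6, -14.8, 11.1]
finger_gap: 0.0483
grip_force: 64.3
```

Call:
move_arm --moves '[0,0.002,0.001,0,0.045,0,0.003,0.001,0,0.045,0,0.003,0.001,0,0.045]'

```text
clock: 6.0
tcp_pos: [0.4183, 0.2004, 0.0456]
orientation: [0.006, 0.708, 0.706, -0.004]
wrist_force: [2.4, -24.7, 4.3]
finger_gap: 0.0481
grip_force: 63.6
```

```bash
python3 - <<'E'
from h import *
s=env.get_state(); print(s['clock'],s['tcp_pos'],s['wrist_force'])
snap('wrist','w4',(150,0,350,50),4)
import cv2
a=np.load('pics/w4.npz')['im']; cv2.imwrite('pics/w4.png',cv2.resize(a[0:150,110:370],None,fx=3,fy=3,interpolation=cv2.INTER_CUBIC))
E
```

```text
6.0 [0.41829419 0.20035439 0.04558306] [  2.42398493 -24.74962818   4.25689314]
```

View pics/w4.png

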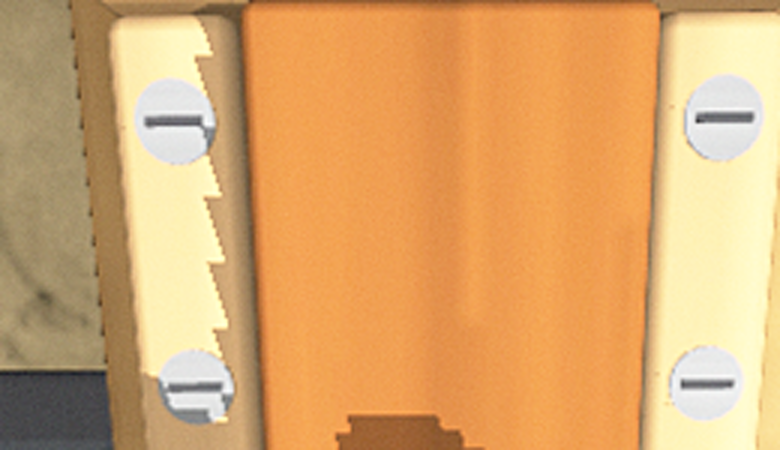

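The rail end sits flush against the stop with no gap at the top of the picture, and it stays put under a 25 N push. I'll ease off, release and lift.

Call:
move_arm --moves '[0,-0.003,0,0,0.045,0,-0.004,0,0,0.045,0,-0.004,0,0,0.065,0,-0.004,0,0,0.075,0,-0.004,0,0,0.075,0,-0.004,0.01,0,0.075,0,-0.004,0.04,0,0.075,0,-0.004,0.08,0,0.075,0,-0.004,0.12,0,0.03,0,-0.004,0.155,0,0,0,-0.004,0.165,0,0,0,-0.004,0.165,0,0]'

```text
clock: 7.05
tcp_pos: [0.4196, 0.2035, 0.2139]
orientation: [0.002, 0.707, 0.707, 0.003]
wrist_force: [0.1, -0.1, 0.0]
finger_gap: 0.027
grip_force: 0.0
```

```bash
python3 - <<'E'
from h import *
snap('wrist','w5'); s=env.get_state(); print(s['clock'],s['tcp_pos'],s['wrist_force'],s['finger_gap'])
im=np.load('pics/w5.npz')['im']
hsv=cv2.cvtColor(im,cv2.COLOR_BGR2HSV).astype(int)
# expected rail corners if home, and colour mask extents in rows/cols near them
o=np.array([.4187,.2129,.05])
print(proj('w5',[o+[x,y,0] for x in(-.025,.025) for y in(-.09,.09)]).round(1), proj('w5',[o+[0,.091,0]]).round(1))
m=((hsv[...,0]<14)&(hsv[...,1]>130)&(hsv[...,2]>60)).astype(np.uint8)
n,l,st,c=cv2.connectedComponentsWithStats(m)
for i in range(1,n):
    if st[i,4]>800: print(st[i],c[i].round())
u=proj('w5',[o])[0]; print(cv2.minAreaRect(np.argwhere(l==l[int(u[1]),int(u[0])])[:,::-1].astype(np.float32)))
E
```

```text
7.1 [0.41829372 0.20306157 0.21140196] [ 0.02796862 -0.26705426 -0.70458143] 0.01907261451864551
[[233.  251.6]
 [228.4  58. ]
 [283.3 251.5]
 [287.3  58.1]] [[257.9  56.8]]
[ 455  156   57  160 2087] [477. 232.]
((255.5, 191.5), (383.0, 511.0), 90.0)
```

```bash
python3 - <<'E'
from h import *
im=np.load('pics/w5.npz')['im']; h=cv2.cvtColor(im,cv2.COLOR_BGR2HSV)
for r in list(range(40,70,2))+list(range(70,290,12)): print(r,h[r,245].tolist(),h[r,270].tolist())
print([ (c,h[100,c].tolist()) for c in range(222,240,2)],[ (c,h[100,c].tolist()) for c in range(278,296,2)])
E
```

```text
40 [16, 106, 217] [16, 102, 218]
42 [22, 158, 245] [21, 157, 242]
44 [26, 174, 254] [26, 165, 254]
46 [25, 175, 252] [25, 165, 253]
48 [22, 177, 240] [23, 176, 245]
50 [19, 138, 228] [18, 136, 230]
52 [22, 103, 252] [23, 103, 252]
54 [23, 101, 254] [23, 106, 253]
56 [24, 96, 255] [24, 99, 255]
58 [15, 129, 226] [15, 125, 223]
60 [12, 171, 119] [14, 171, 106]
62 [14, 167, 245] [14, 168, 247]
64 [15, 165, 244] [15, 165, 245]
66 [15, 175, 243] [15, 167, 244]
68 [15, 162, 244] [15, 164, 246]
70 [15, 162, 243] [16, 167, 246]
82 [15, 164, 244] [15, 165, 245]
94 [14, 172, 243] [15, 165, 245]
106 [15, 171, 242] [15, 168, 245]
118 [15, 165, 242] [15, 166, 246]
130 [15, 172, 241] [15, 165, 245]
142 [14, 171, 240] [16, 169, 246]
154 [15, 170, 242] [16, 172, 244]
166 [15, 169, 239] [15, 170, 244]
178 [14, 168, 238] [15, 168, 245]
190 [14, 169, 238] [16, 171, 245]
202 [14, 165, 240] [16, 169, 245]
214 [14, 170, 236] [15, 164, 246]
226 [14, 160, 237] [15, 172, 244]
238 [14, 165, 240] [16, 166, 246]
250 [12, 184, 188] [13, 189, 208]
262 [22, 97, 251] [20, 104, 246]
274 [23, 85, 252] [22, 95, 250]
286 [22, 101, 249] [22, 95, 252]
[(222, [24, 83, 255]), (224, [15, 108, 217]), (226, [17, 108, 189]), (228, [20, 99, 106]), (230, [13, 182, 191]), (232, [15, 165, 245]), (234, [15, 164, 245]), (236, [16, 162, 247]), (238, [15, 165, 246])] [(278, [15, 173, 242]), (280, [16, 165, 244]), (282, [14, 170, 240]), (284, [15, 167, 248]), (286, [13, 148, 177]), (288, [17, 110, 211]), (290, [26, 69, 255]), (292, [26, 63, 254]), (294, [26, 60, 254])]
```

The rail is home: its end row, 60–61, meets the stop edge, and it is centred. Now I'll take the closed fingers behind the leaf.

Call:
move_arm --moves '[0,0.04,0.005,0,0,0,0.08,0.005,0,0,0,0.12,0.005,0,0,0,0.16,0.005,0,0,0,0.198,0,0,0,0,0.198,-0.035,0,0,0,0.198,-0.07,0,0,0,0.198,-0.07,0,0,0,0.198,-0.07,0,0]'

```text
clock: 7.85
tcp_pos: [0.4144, 0.3986, 0.1364]
orientation: [-0.001, 0.707, 0.707, -0.005]
wrist_force: [-0.4, -0.4, 0.3]
finger_gap: -0.0002
grip_force: 0.0
```

Call:
move_arm --moves '[0,-0.02,0,0,0,0,-0.035,0,0,0,0,-0.048,0,0,0,0,-0.048,0,0,0,0,-0.048,0,0,0]'

```text
clock: 8.27
tcp_pos: [0.4183, 0.352, 0.1418]
orientation: [0.0, 0.708, 0.706, 0.001]
wrist_force: [0.6, 0.9, -1.1]
finger_gap: -0.0
grip_force: 0.0
```

Call:
move_arm --moves '[0,-0.01,0,0,0,0,-0.0185,0,0,0,0,-0.027,0,0,0,0,-0.036,0,0,0,0,-0.0445,-0.002,0,0,0,-0.053,-0.0045,0,0,0,-0.061,-0.009,0,0,0,-0.0685,-0.0135,0,0,0,-0.0685,-0.0135,0,0]'

```text
clock: 9.02
tcp_pos: [0.4164, 0.282, 0.1254]
orientation: [-0.0, 0.708, 0.707, -0.001]
wrist_force: [-0.2, 0.6, 0.3]
finger_gap: -0.0
grip_force: 0.0
```

Call:
move_arm --moves '[0,-0.007,-0.006,0,0,0,-0.013,-0.0125,0,0,0,-0.018,-0.02,0,0,0,-0.022,-0.0275,0,0,0,-0.024,-0.033,0,0,0,-0.0255,-0.0375,0,0,0,-0.0255,-0.0375,0,0,0,-0.0255,-0.0375,0,0]'

```text
clock: 9.68
tcp_pos: [0.4171, 0.2584, 0.0889]
orientation: [-0.0, 0.707, 0.707, -0.0]
wrist_force: [0.2, -0.7, 1.5]
finger_gap: -0.0004
grip_force: 0.0
```

```bash
python3 - <<'E'
from h import *
s=env.get_state(); print(s['clock'],s['tcp_pos'],s['wrist_force'],s['ft_torque'])
snap('wrist','w6'); snap('top','t6')
# leaf expected outline for angles (world), in wrist view
o=np.array([.4187,.2129])
im=np.load('pics/w6.npz')['im'];h=cv2.cvtColor(im,cv2.COLOR_BGR2HSV)
for th in(0,.1,.2,.4,.8):
    P=[[o[0]+x,o[1]+.102-r*np.cos(th)+.012*np.sin(th),.05+r*np.sin(th)+.012*np.cos(th)] for x,r in((-.035,.085),(-.035,.01),(.035,.085),(.035,.01))]
    print(th,proj('w6',P).round().tolist())
for r in range(0,200,12): print(r,[h[r,c].tolist() for c in range(130,400,30)])
E
```

```text
9.6833 [0.4170744  0.25837158 0.08887062] [ 0.24497364 -0.69767407  1.45358985] [-0.01569256  0.02434519 -0.00537648]
0 [[200.0, 278.0], [192.0, 142.0], [327.0, 278.0], [335.0, 142.0]]
0.1 [[197.0, 284.0], [192.0, 139.0], [330.0, 284.0], [336.0, 139.0]]
0.2 [[193.0, 289.0], [191.0, 137.0], [334.0, 289.0], [336.0, 137.0]]
0.4 [[186.0, 294.0], [190.0, 131.0], [342.0, 294.0], [337.0, 131.0]]
0.8 [[166.0, 278.0], [189.0, 118.0], [364.0, 278.0], [338.0, 118.0]]
0 [[18, 85, 156], [21, 72, 155], [21, 120, 245], [15, 114, 174], [25, 67, 254], [26, 61, 255], [22, 82, 252], [19, 116, 242], [19, 119, 240]]
12 [[22, 90, 150], [21, 90, 156], [21, 121, 247], [17, 104, 127], [25, 69, 254], [26, 56, 255], [23, 81, 252], [18, 116, 237], [19, 115, 240]]
24 [[20, 87, 156], [21, 89, 149], [22, 123, 247], [17, 119, 86], [16, 106, 173], [17, 112, 191], [16, 115, 209], [18, 116, 238], [17, 122, 241]]
36 [[21, 92, 161], [18, 94, 160], [22, 124, 247], [17, 139, 101], [18, 120, 235], [19, 116, 242], [20, 106, 247], [19, 122, 235], [18, 126, 241]]
48 [[22, 88, 173], [21, 89, 157], [17, 124, 161], [19, 152, 74]
[... 1118 characters left out ...]
, [21, 88, 90], [17, 112, 175], [150, 2, 151], [25, 184, 251], [25, 169, 251], [25, 188, 253], [21, 104, 247], [20, 113, 240]]
156 [[125, 20, 76], [111, 24, 74], [17, 110, 195], [16, 110, 204], [22, 86, 252], [24, 76, 253], [22, 91, 249], [18, 120, 230], [20, 115, 237]]
168 [[105, 25, 82], [143, 14, 75], [16, 112, 191], [16, 106, 209], [22, 83, 252], [24, 71, 254], [22, 91, 250], [20, 111, 245], [19, 118, 234]]
180 [[128, 12, 83], [105, 15, 67], [17, 110, 188], [120, 2, 155], [18, 46, 221], [24, 71, 254], [22, 88, 250], [20, 112, 242], [18, 115, 238]]
192 [[128, 33, 61], [133, 38, 61], [16, 109, 189], [105, 3, 154], [22, 94, 252], [25, 71, 254], [22, 86, 251], [21, 107, 246], [21, 107, 245]]
```

The leaf has followed the fingers down (pale ply now covers the rail). I'll press gently until contact with the rail shows as force.

Call:
move_arm --moves '[0,-0.001,-0.002,0,0,0,-0.001,-0.004,0,0,0,-0.001,-0.006,0,0,0,-0.001,-0.006,0,0,0,-0.001,-0.006,0,0]'

```text
clock: 10.2
tcp_pos: [0.4173, 0.2574, 0.0832]
orientation: [-0.0, 0.707, 0.707, -0.0]
wrist_force: [0.3, 0.3, -0.4]
finger_gap: 0.0001
grip_force: 0.0
```

Call:
move_arm --moves '[0,0,-0.002,0,0,0,0,-0.004,0,0,0,0,-0.005,0,0,0,0,-0.005,0,0,0,0,-0.005,0,0]'

```text
clock: 10.62
tcp_pos: [0.4173, 0.2574, 0.0782]
orientation: [-0.0, 0.707, 0.707, -0.0]
wrist_force: [0.2, -0.6, -0.2]
finger_gap: -0.0002
grip_force: 0.0
```

Call:
move_arm --moves '[0,0,-0.0015,0,0,0,0,-0.003,0,0,0,0,-0.0045,0,0,0,0,-0.006,0,0,0,0,-0.006,0,0,0,0,-0.006,0,0]'

```text
clock: 11.12
tcp_pos: [0.4172, 0.2574, 0.0721]
orientation: [-0.0, 0.707, 0.707, -0.0]
wrist_force: [-0.9, 0.2, 0.2]
finger_gap: 0.0001
grip_force: 0.0
```

Call:
move_arm --moves '[0,0,-0.001,0,0,0,0,-0.002,0,0,0,0,-0.003,0,0,0,0,-0.003,0,0,0,0,-0.003,0,0]'

```text
clock: 11.53
tcp_pos: [0.4175, 0.2574, 0.07]
orientation: [0.0, 0.707, 0.707, 0.0]
wrist_force: [-2.8, -1.7, 7.5]
finger_gap: 0.0001
grip_force: 3.5
```

Contact is at TCP z = 0.070, putting the tip at 0.062, exactly the level leaf's top. One firmer press, then I'll retract.

Call:
move_arm --moves '[0,-0.012,0.006,0,0,0,-0.012,0,0,0,0,-0.012,-0.002,0,0,0,-0.012,-0.003,0,0,0,-0.012,-0.003,0,0]'

```text
clock: 11.95
tcp_pos: [0.4184, 0.2447, 0.0699]
orientation: [0.002, 0.707, 0.707, 0.001]
wrist_force: [-8.2, -7.1, 34.5]
finger_gap: 0.0003
grip_force: 17.2
```

Call:
move_arm --moves '[0,0,0.004,0,0,0,0,0.03,0,0,0,0,0.07,0,0,0,0,0.11,0,0,0,-0.04,0.13,0,0,0,-0.08,0.13,0,0,0,-0.08,0.13,0,0,0,-0.08,0.13,0,0]'

```text
clock: 12.62
tcp_pos: [0.4177, 0.1636, 0.1965]
orientation: [0.0, 0.709, 0.706, 0.0]
wrist_force: [-0.6, -0.6, -1.0]
finger_gap: -0.0
grip_force: 0.0
```

```bash
python3 - <<'E'
from h import *
snap('wrist','w7'); s=env.get_state(); print(s['clock'],s['tcp_pos'],s['wrist_force'])
im=np.load('pics/w7.npz')['im'];h=cv2.cvtColor(im,cv2.COLOR_BGR2HSV)
o=np.array([.4187,.2129])
for th in(-.1,0,.1,.2):
    P=[[o[0]+x,o[1]+.102-r*np.cos(th)+.012*np.sin(th),.05+r*np.sin(th)+.012*np.cos(th)] for x,r in((0,.097),(-.035,.085),(.035,.085))]
    print(th,proj('w7',P).round(1).tolist())
print('rail end -y',proj('w7',[[o[0],o[1]-.09,.05]]).round(1))
u=proj('w7',[[o[0],o[1]+.005,.062]])[0].round().astype(int)
for r in range(u[1]-14,u[1]+14): print(r,h[r,u[0]].tolist(),end=' ')
p=proj('w7',[[o[0]-.04,o[1]+.025,.062],[o[0]+.04,o[1]+.025,.062]]).round().astype(int); print()
for a in p: print([(c,h[a[1],c].tolist()) for c in range(a[0]-12,a[0]+13,2)])
r0=int(proj('w7',[[o[0],o[1]-.09,.05]])[0,1]); print([(r,h[r,u[0]-18].tolist()) for r in range(r0-8,r0+8,2)])
E
```

```text
12.6667 [0.41748021 0.16459929 0.19605404] [-0.30399958  0.43063899  0.19058131]
-0.1 [[261.0, 114.2], [217.9, 99.4], [303.9, 99.0]]
0 [[261.0, 113.9], [216.5, 98.5], [305.3, 98.1]]
0.1 [[261.0, 112.3], [215.0, 96.4], [306.9, 96.0]]
0.2 [[261.1, 109.3], [213.4, 93.0], [308.5, 92.5]]
rail end -y [[261.4 219.9]]
100 [21, 98, 247] 101 [24, 76, 254] 102 [25, 70, 254] 103 [24, 70, 254] 104 [25, 72, 254] 105 [25, 65, 254] 106 [25, 72, 254] 107 [24, 74, 254] 108 [24, 80, 253] 109 [23, 79, 253] 110 [24, 81, 253] 111 [24, 77, 253] 112 [24, 77, 254] 113 [23, 80, 253] 114 [24, 80, 254] 115 [18, 106, 233] 116 [14, 163, 220] 117 [13, 178, 221] 118 [14, 173, 222] 119 [13, 170, 224] 120 [14, 174, 223] 121 [13, 172, 224] 122 [14, 177, 219] 123 [13, 168, 225] 124 [13, 179, 222] 125 [13, 176, 220] 126 [13, 172, 223] 127 [13, 169, 225] 
[(198, [16, 136, 146]), (200, [18, 139, 147]), (202, [16, 136, 144]), (204, [17, 137, 145]), (206, [18, 136, 143]), (208, [17, 132, 160]), (210, [16, 135, 155]), (212, [17, 137, 154]), (214, [18, 139, 152]), (216, [17, 118, 160]), (218, [22, 98, 252]), (220, [23, 84, 253]), (222, [24, 79, 253])]
[(300, [24, 76, 253]), (302, [24, 71, 254]), (304, [22, 94, 251]), (306, [17, 116, 226]), (308, [18, 120, 232]), (310, [20, 115, 237]), (312, [18, 117, 237]), (314, [19, 113, 236]), (316, [19, 112, 236]), (318, [19, 116, 237]), (320, [20, 112, 241]), (322, [20, 112, 243]), (324, [20, 109, 245])]
[(211, [14, 171, 230]), (213, [14, 168, 231]), (215, [14, 178, 228]), (217, [14, 170, 235]), (219, [11, 190, 150]), (221, [20, 105, 246]), (223, [21, 103, 246]), (225, [20, 101, 244])]
```

The leaf edges are at row 115 (predicted 113.9) and columns 217 and 305 (predicted 216.5 and 305.3). The rail's free end is at row 219.5 (predicted 219.9). So the leaf is level, the rail is home and the gripper is clear.

```bash
python3 -c "
from workcell import env
print(env.hand_in())"
```

```text
the job is handed in; nothing more can be done
None
```

The job is handed in at about 12.7 s: the bay holds the 30 mm packing, so I laid rail_20 in it against the stop and closed the leaf flat onto it. I didn't move any packing pieces, and the last camera check matched the expected leaf and rail positions to about 1 pixel.

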